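Set the phone on its table stand, draw out the brace leg and clamp it

ROBOT

A 7-joint arm with a two-finger parallel gripper is mounted at the origin on the work surface. World frame = base frame: x ahead of the robot, y to its left, z up, the work surface at z = 0. Lengths are in m, angles in degrees, forces in N, time in s.
With the tool pointing down it reaches from about 0.425 to 0.925 m from the base axis. Payload 6.8 kg.
Tool frame: the origin (TCP) lies on the front face of the gripper's body, between the roots of the fingers; the fingertips stand 73 mm ahead of it and the grasp point (between the pads) lies 54 mm ahead of it; z points along the fingers, y is the line along which they close (so a half turn about z gives the same grasp; the last joint's range is limited). The gripper opens to 85 mm and grips with 20 to 120 N. Pads are 22 mm wide; open, the fingers measure 114 mm over their backs; the gripper's body (76 mm by 85 mm) begins 54 mm behind the grasp point. The pads swing forward as they close: fully open they stand 13 mm farther back than shut.
Start: joints at [-73.631, 27.33, 1.283, 89.118, -0.659, 63.558, -4.761], TCP at [0.259, 0.623, 0.304] pointing down, gripper open.
Joint ranges: [-169.35, 169.35], [-19.33, 120.38], [-80.79, 83.38], [13.8, 139.57], [-78.32, 258.32], [9.67, 109.79], [-169.56, 169.56]. Speed limits (degrees/s): [136.94, 136.94, 180, 180, 180, 180, 180].

INTERFACE

Orientations are given as [roll, pitch, yaw] about the fixed x, y, z axes, in that order (R = Rz(yaw) Ry(pitch) Rx(roll)).
In Python, from bench import telemetry, optics, order gives the robot as it stands. The module is installed in compiled form; this text tells all that it offers.
- The arm moves only by the tool move_arm, never from a script. Its argument "plan" is text: rows parted by semicolons, each of 7 numbers parted by spaces: the shift along the tool's x, y, z in m, then the turn, a rotation vector about the tool's x, y, z in degrees, then the closure, from -1 (fully open) to 1 (shut). In form: tx ty tz wx wy wz fingers; .... A call has 1 to 10 rows; each row shifts and turns the commanded pose from where the row before left it, along the tool's axes as they then stand; what a row does not reach is not made up. A row lasts 1/12 s, in which the tool goes at most 41.7 mm and 7.16 degrees, less where a joint would pass 70% of its speed; a pose out of reach is approached as far as the arm can. A call is refused whole if a number of a shift passes 0.0417 or a number of a turn 7.16, either way. A call with a gripper value outside its range is refused whole. The fingers move at their own pace and stop on an object; the grip force is fixed at half the most. Time passes only in rows, so rows that do not move let the fingers close. It gives the time, the measured TCP pose, the force, the opening and the grip force at its end, in the units of the state.
- telemetry.get_state(): the state, without advancing time (a new reading comes with each control period).
- optics.capture(name): name is "scene" or "top"; returns a dict with "pixels" (400x640x3 uint8, red, green, blue), "intrinsics" (3x3 intrinsics, pixels), "k1" (the pictures are not rectified: a ray, as slopes to the right and down, at radius r is drawn at 1 + k1 r^2 times it, then the intrinsics apply), "rvec" (rotation vector, rad) and "tvec" (3), from world to camera coordinates, as OpenCV has them. Camera axes: x right, y down, z forward; pixel columns grow to the right and rows downward; lengths in m; the calibration is good to about 2 mm. A picture is of the moment at which its call begins. There is no depth.
- order.hand_in(): hands the job in; it is judged then, once.
The state is a dict: "clock": time; "qpos": joint angles; "joint_velocities": joint speeds; "tau": joint torques, N m; "tcp_pos": TCP position; "ee_rot": TCP orientation; "contact_force": force on the tool from outside, world axes, zero at the start; "wrist_torque": the same for the moment, N m; "grip_width": finger opening in m; "grip_force": force on a finger pad.
Only numpy, scipy, OpenCV 4.12 (cv2) and the standard library are available. Lean on these libraries where they do the work, as an engineer would, in place of code of your own. Each camera call takes 0.05 s, during which the arm holds its last target. There are 200 camera calls.

TASK

Lay the phone in the orange case on the sloped rest of the stand, screen up, straight along the slope with one end against the lip at the foot of the slope, and let go of it. Then draw the stand's spring-loaded leg out until its yellow pointer is level with the green mark and, while you keep it there, swing the red cam lever fully closed against the black grip block. The spring would pull the leg back in, so finish while still holding the leg at the mark with the lever closed; do not shift the green mark, do not close the lever before the leg is at the mark, and leave the other things on the table where they are.

Things in the scene. Friction and masses are not known exactly. Their poses are not given: they have to be found in the camera images.
- phone: loose phone in an orange rubber case, dark screen on top, 136 (its x) x 64 (its y) x 14 mm, about 0.23 kg, starting flat on the table; origin at the centre of its underside (the back), z out of the screen. Either end may be the lower one on the rest.
- stand: the fixed phone stand; origin on the table under the rest's origin, axes level, x away from the robot, the leg coming out towards -y. Dark steel base plate 130 (x) x 100 (y) x 12 mm, a round post 28 mm wide under the rest, and the leg's aluminium sleeve from y = -35 to -160 mm.
- rest: fixed sloped rest of the stand: aluminium plate, 120 mm up the slope, 44 mm wide (narrower than the phone), 0.52 rad from level, black lip at its lower end standing 12 mm proud (inner face at x = -60 mm). Origin: centre of the plate's top face, 88 mm above the table; x up the slope away from the robot, y across, z square out of it. A phone against the lip has its origin at (8, 0, 0) mm.
- leg: brace leg sliding out of the stand's sleeve at table height. Origin at table level under the grip block; x level, square to the leg; z up. Starts fully in; slides up to 90 mm towards its own -y (outward) against a spring, 3 N at the start, 5.7 N at full length. Grip block: black, x -8 to 8, y -22 to 20, z 12 to 46 mm. The sleeve is 36 mm wide, 26 mm high and ends at y = +40 mm when the leg is in.
- leg_grip (a point): point on the leg at the top of the grip block (z 45 mm): the middle, along x, of block and closed lever together, 25 mm wide there; in the leg's frame at (4.5, -1, 45) mm.
- crossbar (a point): middle of the inner face of the aluminium cross-bar at the leg's outer end, at (0, -28, 20) mm in the leg's frame. Bar: 110 mm along x (-55 to 55), 10 mm thick, z 6 to 34 mm. Fingers pointing down either side of block and lever, just inside the bar, can push it outward with their sides and then squeeze lever and block together.
- lever (a joint): red cam lever on a vertical pin at (13, 25) mm in the leg's frame, 45 mm long, 8 mm thick, z 16 to 44 mm, pointing outward along the leg. Value in rad: 0 = closed, along the block's +x side (x 9 to 17 mm); starts at 0.32 to 0.42, free end swung out to the leg's +x. It stays where it is left; about 2.5 N at the tip moves it.
- lever_tip (a point): free end of the red lever, mid thickness, 30 mm above the table.
- pointer (a point): top of the yellow pointer tab (12 mm along x, 5 mm along y) fixed on the leg, on its centre line 145 mm inward (+y) of the leg's origin, 35 mm above the table; it rides along the top of the sleeve.
- mark (a point): top of the green mark, a clip (20 mm along x, 5 mm along y) on the sleeve's edge, 34 mm above the table, 18 mm to the leg's -x side of the pointer's path, 40 to 80 mm outward of the pointer at the start. Axes as the leg's: pointer and mark are level when they have the same y in them.
- remote: grey television remote, 150 x 44 x 18 mm, lying on the table (not the phone); bystander, to be left alone; origin at the centre of its underside
- jar: amber spice jar with white cap, 52 mm wide, 65 mm tall; bystander, to be left alone; origin at the centre of its underside
- pepper_mill: dark wood pepper mill, 52 mm wide, 155 mm tall; bystander, to be left alone; origin at the centre of its underside
- mug: white mug, 80 mm wide, 90 mm tall; bystander, to be left alone; origin at the centre of its underside
- water: clear water bottle, 80 mm wide, 290 mm tall; bystander, to be left alone; origin at the centre of its underside
- salad_bowl: blue salad bowl, 220 mm wide, 80 mm tall; bystander, to be left alone; origin at the centre of its underside
There are look-alikes about, which are no part of the job. What is shaped like the phone but purple is not meant.

How it is judged:
By the outcome, as a careful person would: the job done as asked, in the order asked, and still so for the second after the job is handed in, while the arm keeps its last pose, push and grip.
It also fails if it takes over 58 s, if anything falls off the work surface, if the arm or the gripper's body presses on something with over 40 N, if the wrist force passes 120 N, or if a joint passes its speed limit or range.

## Working session

There is one attempt and no reset: what is moved stays moved. The work goes in short steps, Python scripts to look and compute and a tool call to move; the robot and the scene stay as the last step left them, time stands still between calls to the robot, and variables do not carry over. Pictures are saved under pics/ and viewed, at most 10 in all, crops included, and the job is handed in when it is done.

Besides the shell and the picture viewer there is one more tool, called as a command line: name --argument value ..., lists and objects as JSON in quotes. move_arm: Moves the arm, as the interface text tells. Its arguments: {"type":"object","properties":{"plan":{"type":"string"}},"required":["plan"]}

```bash
mkdir -p pics
cat > h.py <<'E'
import numpy as np, cv2
from bench import telemetry, optics, order
from scipy.spatial.transform import Rotation as R
def cap(n,save=None):
    d=optics.capture(n)
    if save: cv2.imwrite('pics/'+save,d['pixels'][:,:,::-1])
    return d
def ray(d,u,v):
    K=d['intrinsics'];k=d['k1']
    a=np.array([(u-K[0,2])/K[0,0],(v-K[1,2])/K[1,1]]);s=a.copy()
    for _ in range(30): s=a/(1+k*(s@s))
    Rm=cv2.Rodrigues(np.array(d['rvec'],float))[0]
    c=-Rm.T@np.array(d['tvec']).ravel()
    return c,Rm.T@np.array([s[0],s[1],1])
def at(d,u,v,z):
    c,r=ray(d,u,v); return c+r*(z-c[2])/r[2]
def proj(d,P):
    P=np.atleast_2d(P);Rm=cv2.Rodrigues(np.array(d['rvec'],float))[0]
    q=P@Rm.T+np.array(d['tvec']).ravel();s=q[:,:2]/q[:,2:]
    s=s*(1+d['k1']*(s**2).sum(1,keepdims=True));K=d['intrinsics']
    return s*[K[0,0],K[1,1]]+[K[0,2],K[1,2]]
E
python3 - <<'E'
from h import *
for n in('top','scene'):
    d=cap(n,n+'0.png');c,_=ray(d,320,200);print(n,c,d['intrinsics'],d['k1'])
print(telemetry.get_state())
E
```

```text
top [0.5188359  0.02581739 1.77742185] [[519.74105257   0.         315.37933729]
 [  0.         519.74105257 200.28537724]
 [  0.           0.           1.        ]] 0.007604938506796679
scene [ 1.25868306 -0.38770644  1.29756485] [[510.82842015   0.         330.87429825]
 [  0.         510.82842015 209.61901422]
 [  0.           0.           1.        ]] -0.06962398758702919
{'clock': 0.1, 'qpos': array([-73.6290091 ,  27.37240446,   1.28059807,  89.17175857,
        -0.65795361,  63.55768484,  -4.76099232]), 'joint_velocities': array([-0.00717191, -0.07874003,  0.01633164, -0.1516372 , -0.00778157,
        0.06187561,  0.01969319]), 'tau': array([ 4.14106878e-03, -5.97754562e+01,  1.61360152e+00, -2.81950843e+01,
        1.28063135e-02,  5.10456463e-03,  9.05502446e-06]), 'tcp_pos': array([0.25886815, 0.62294683, 0.3030138 ]), 'ee_rot': array([-1.79905841e+02,  7.95322339e-03,  1.57436799e+02]), 'contact_force': array([0.23612147, 0.38916866, 0.28161004]), 'wrist_torque': array([-0.00410857,  0.00570671,  0.00367371]), 'grip_force': 0.0, 'grip_width': 0.08555820563031967}
```

View pics/top0.png

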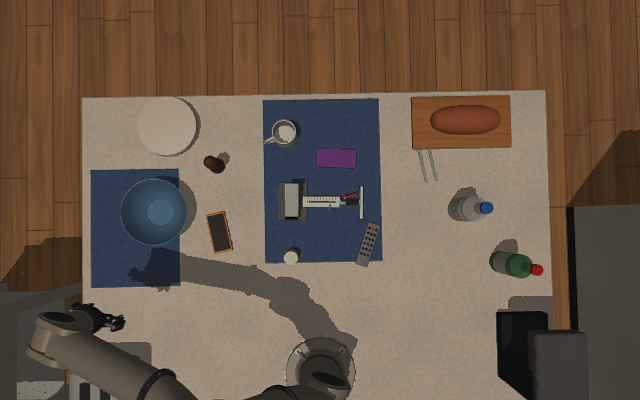

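View pics/scene0.png

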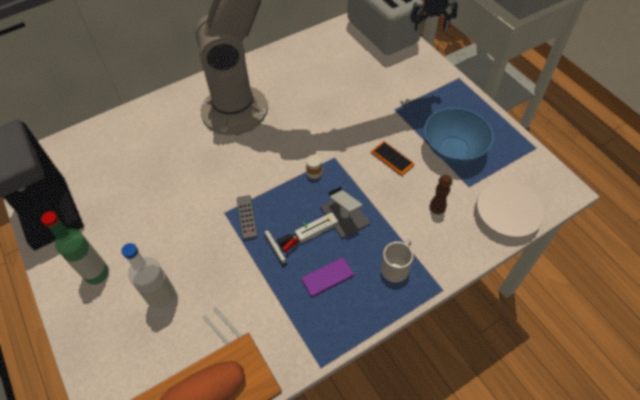

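Top: orange phone at about (219,232), stand rest at (291,200), leg running right with its cross-bar at (362,202), remote at (368,243). Scene: phone at (393,157), stand at (345,212), leg towards (278,245). Now I'll zoom in and measure.

Run:
```python
from h import *
t=cap('top');s=cap('scene')
def big(d,x0,y0,w,h,k): return cv2.resize(d['pixels'][y0:y0+h,x0:x0+w,::-1],None,fx=k,fy=k,interpolation=cv2.INTER_CUBIC)
a=big(t,270,172,110,48,7);b=big(s,255,175,125,95,6)
a=cv2.resize(a,(770,336))
cv2.imwrite('pics/za.png',a);cv2.imwrite('pics/zb.png',b)
def comp(d,f):
    hsv=cv2.cvtColor(d['pixels'],cv2.COLOR_RGB2HSV).astype(int);m=f(hsv[...,0],hsv[...,1],hsv[...,2]).astype(np.uint8)
    n,l,st,c=cv2.connectedComponentsWithStats(m)
    return [(i,st[i].tolist(),c[i].round(2).tolist()) for i in range(1,n) if st[i,4]>3],l
cols=dict(orange=lambda h,s,v:(h>5)&(h<17)&(s>190)&(v>110),red=lambda h,s,v:((h<5)|(h>175))&(s>170)&(v>60),yel=lambda h,s,v:(h>22)&(h<34)&(s>120)&(v>90),grn=lambda h,s,v:(h>45)&(h<85)&(s>80)&(v>50))
for nm,d in(('top',t),('scene',s)):
    for k,f in cols.items():
        r,l=comp(d,f);print(nm,k,r[:8])
        if k=='orange' and r:
            i=max(r,key=lambda q:q[1][4])[0];ys,xs=np.where(l==i)
            P=np.array([at(d,u,v,.014)[:2] for u,v in zip(xs,ys)],np.float32)
            print('phone rect',cv2.minAreaRect(P))
```

```text
top orange [(1, [223, 211, 2, 6, 6], [223.67, 213.5]), (2, [210, 213, 8, 3, 9], [213.11, 213.78]), (3, [219, 212, 3, 2, 4], [219.75, 212.25]), (4, [206, 215, 3, 2, 4], [206.75, 215.25]), (7, [226, 222, 1, 4, 4], [226.0, 223.5]), (11, [228, 231, 1, 4, 4], [228.0, 232.5])]
phone rect ((0.5407676696777344, 0.3492617905139923), (0.0032854171004146338, 0.02450585551559925), 12.910867691040039)
top red [(1, [345, 193, 12, 5, 27], [351.0, 195.19]), (3, [372, 228, 2, 2, 4], [372.5, 228.5]), (4, [531, 264, 12, 12, 101], [536.86, 269.59])]
top yel []
top grn [(1, [329, 204, 2, 7, 10], [329.3, 207.3]), (2, [505, 255, 27, 23, 349], [517.94, 266.23])]
scene orange [(2, [373, 151, 40, 24, 132], [393.58, 164.31]), (3, [232, 337, 31, 33, 283], [246.81, 353.12]), (4, [220, 346, 11, 6, 21], [226.62, 348.76]), (6, [213, 352, 11, 9, 30], [218.87, 355.6]), (8, [223, 352, 14, 25, 71], [229.21, 360.34]), (9, [205, 357, 12, 8, 41], [210.8, 360.56]), (13, [191, 360, 14, 13, 53], [198.21, 367.26]), (22, [213, 364, 8, 7, 15], [216.0, 367.07])]
phone rect ((0.8806233406066895, -0.36913734674453735), (0.06993800401687622, 0.08249892294406891), 68.78710174560547)
scene red [(1, [41, 211, 17, 15, 199], [48.88, 217.91]), (2, [283, 238, 14, 13, 93], [289.57, 243.76])]
scene yel [(1, [328, 217, 2, 3, 5], [328.4, 218.2])]
scene grn [(1, [303, 222, 3, 4, 11], [303.91, 223.64]), (3, [52, 228, 6, 6, 12], [55.08, 230.0]), (5, [55, 229, 33, 32, 693], [71.34, 244.63]), (8, [89, 269, 18, 14, 80], [99.19, 277.36])]
```

View pics/za.png

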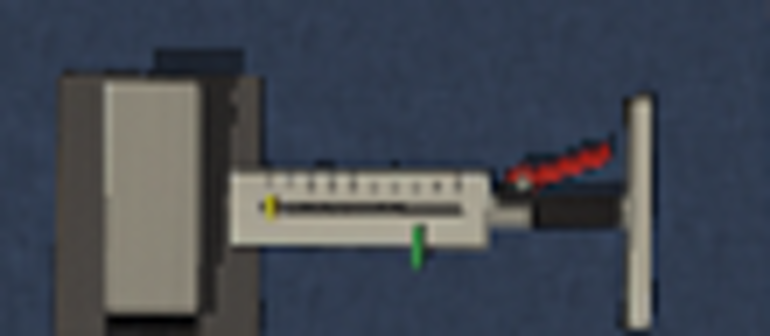

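View pics/zb.png

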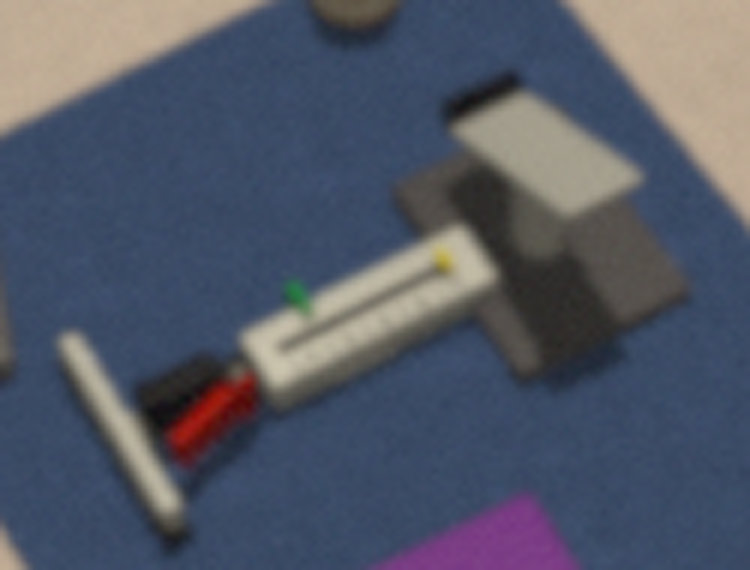

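The top zoom shows the pointer at crop (270,207), the mark at (418,247), the cross-bar at x 626–653, y 95–328, and the rest at x 104–200, y 82–315. The scene zoom shows the pointer at (443,260), the mark at (298,296), and the upper rest corners at (640,178) and (570,218). I'll fit poses to these.

```bash
cat > fit.py <<'E'
from h import *
from scipy.optimize import least_squares
t=cap('top');s=cap('scene')
T=lambda x,y:(270+x/7-.5,172+y/7-.5); S=lambda x,y:(255+x/6-.5,175+y/6-.5)
r=lambda x,y,z=0:('r',x,y,z); l=lambda x,y,z:('l',x,y,z)
obs=[(t,T(270,207),l(0,.145,.035)),(t,T(626,95),l(.055,-.028,.034)),(t,T(653,95),l(.055,-.038,.034)),(t,T(653,328),l(-.055,-.038,.034)),(t,T(626,328),l(-.055,-.028,.034)),
(t,T(104,82),r(.06,.022)),(t,T(200,82),r(.06,-.022)),(t,T(418,247),'m'),
(s,S(443,260),l(0,.145,.035)),(s,S(298,296),'m'),(s,S(640,178),r(.06,.022)),(s,S(570,218),r(.06,-.022)),(s,S(452,128),r(-.06,-.022)),(s,S(525,90),r(-.06,.022))]
def world(p,q):
    x,y,a,m=p
    if q=='m': v=np.array([-.018,-.2+.145-m,.034])
    elif q[0]=='l': v=np.array([q[1],q[2]-.2,q[3]])
    else: v=R.from_euler('y',-.52).apply(q[1:])+[0,0,.088]
    return R.from_euler('z',a).apply(v)+[x,y,0]
f=lambda p:np.concatenate([proj(d,world(p,q))[0]-uv for d,uv,q in obs])
if __name__=='__main__':
    o=least_squares(f,[.6,.1,0,.06],loss='soft_l1')
    print(o.x,np.degrees(o.x[2]));print(f(o.x).reshape(-1,2).round(1).tolist())
    # phone
    for n,d,(u0,v0,u1,v1) in(('top',t,(195,200,245,265)),('scene',s,(365,135,420,182))):
        im=d['pixels'][v0:v1,u0:u1].astype(int)
        hs=cv2.cvtColor(d['pixels'],cv2.COLOR_RGB2HSV)[v0:v1,u0:u1].astype(int)
        m=((hs[...,2]<75)|((hs[...,1]>140)&(hs[...,0]<20))).astype(np.uint8)
        k,L,st,_=cv2.connectedComponentsWithStats(m);i=1+st[1:,4].argmax()
        c,_=cv2.findContours((L==i).astype(np.uint8),0,2);c=max(c,key=len).reshape(-1,2)
        P=np.array([at(d,u+u0,v+v0,.014)[:2] for u,v in c],np.float32)
        print(n,st[i],cv2.minAreaRect(P))
E
python3 fit.py
```

```text
[ 0.57983468  0.08339368 -0.04063405  0.07151303] -2.3281594496669746
[[-0.1, -0.4], [0.8, 0.3], [-0.0, 0.3], [-0.6, -0.2], [0.3, -0.3], [-0.2, -0.2], [-0.1, 0.1], [-0.0, -0.3], [0.3, -0.1], [0.0, 0.1], [0.5, -0.5], [-1.4, -0.5], [-0.4, 0.1], [0.2, 0.3]]
top [ 11  11  27  43 743] ((0.4785570800304413, 0.33156341314315796), (0.13500310480594635, 0.0643225759267807), 11.92890739440918)
scene [  7   7  42  33 623] ((0.48315614461898804, 0.3298833668231964), (0.13488736748695374, 0.06527411937713623), 11.45517635345459)
```

```bash
cat > plan.py <<'E'
from h import *
from scipy.linalg import logm,expm
import sys
def M(p,Rm):
    m=np.eye(4);m[:3,:3]=Rm.as_matrix();m[:3,3]=p;return m
def cur():
    s=telemetry.get_state();return M(s['tcp_pos'],R.from_euler('xyz',s['ee_rot'],degrees=True))
def rows(A,B,n):
    d=np.real(expm(logm(np.linalg.inv(A)@B)/n))
    print(n,'x',*d[:3,3].round(4),*R.from_matrix(d[:3,:3]).as_rotvec(degrees=True).round(2));return B
down=lambda yaw:R.from_euler('xyz',[180,0,yaw],degrees=True)
PH=np.array([.4805,.331]);PA=11.7
ST=np.array([.5798,.0834,0]);SA=-2.33
SR=R.from_euler('z',SA,degrees=True); RR=SR*R.from_euler('y',-.52)  # rest axes
RO=ST+[0,0,.088]
E
python3 - <<'E'
from plan import *
a=rows(cur(),M([*PH,.22],down(191.7)),10)
rows(a,M([*PH,.080],down(191.7)),4)
E
```

```text
10 x -0.026 -0.0266 0.0084 -0.0 -0.0 -3.43
4 x 0.0 -0.0 0.035 0.0 0.0 0.0
```

move_arm --plan "-0.026 -0.0266 0.0084 0 0 -3.43 -1;-0.026 -0.0266 0.0084 0 0 -3.43 -1;-0.026 -0.0266 0.0084 0 0 -3.43 -1;-0.026 -0.0266 0.0084 0 0 -3.43 -1;-0.026 -0.0266 0.0084 0 0 -3.43 -1;-0.026 -0.0266 0.0084 0 0 -3.43 -1;-0.026 -0.0266 0.0084 0 0 -3.43 -1;-0.026 -0.0266 0.0084 0 0 -3.43 -1;-0.026 -0.0266 0.0084 0 0 -3.43 -1;-0.026 -0.0266 0.0084 0 0 -3.43 -1"

```text
clock: 1.13
tcp_pos: [0.4816, 0.3298, 0.2197]
ee_rot: [180.0, 0.0, -168.1]
contact_force: [0.3, 0.5, -1.1]
grip_width: 0.0856
grip_force: 0.0
```

move_arm --plan "0 0 0 0 0 0 -1;0 0 0 0 0 0 -1;0 0 0 0 0 0 -1"

```text
clock: 1.38
tcp_pos: [0.4804, 0.3318, 0.2199]
ee_rot: [180.0, -0.0, -168.3]
contact_force: [-1.8, 0.8, -0.0]
grip_width: 0.0852
grip_force: 0.0
```

Run:
```python
from plan import *
rows(cur(),M([*PH,.080],down(191.7)),5)
```

```text
5 x 0.0 -0.0002 0.028 0.01 -0.01 -0.0
```

move_arm --plan "0 0 0.028 0 0 0 -1;0 0 0.028 0 0 0 -1;0 0 0.028 0 0 0 -1;0 0 0.028 0 0 0 -1;0 0 0.028 0 0 0 -1;0 0 0 0 0 0 -1;0 0 0 0 0 0 -1"

```text
clock: 1.97
tcp_pos: [0.4789, 0.3326, 0.0793]
ee_rot: [-180.0, -0.2, -168.1]
contact_force: [0.7, 0.1, -0.3]
grip_width: 0.0852
grip_force: 0.0
```

move_arm --plan "0 0 0.005 0 0 0 -1;0 0 0 0 0 0 -1;0 0 0 0 0 0 -1"

```text
clock: 2.22
tcp_pos: [0.4812, 0.3323, 0.0764]
ee_rot: [179.9, 0.1, -168.2]
contact_force: [0.2, 0.4, 0.0]
grip_width: 0.0853
grip_force: 0.0
```

move_arm --plan "0 0 0.005 0 0 0 -1;0 0 0 0 0 0 -1;0 0 0 0 0 0 -1"

```text
clock: 2.47
tcp_pos: [0.4807, 0.3315, 0.0701]
ee_rot: [180.0, 0.0, -168.3]
contact_force: [-0.1, -0.1, 0.0]
grip_width: 0.0854
grip_force: 0.0
```

move_arm --plan "0 0 0 0 0 0 1;0 0 0 0 0 0 1;0 0 0 0 0 0 1;0 0 0 0 0 0 1;0 0 0 0 0 0 1;0 0 0 0 0 0 1;0 0 0 0 0 0 1;0 0 0 0 0 0 1"

```text
clock: 3.13
tcp_pos: [0.4809, 0.3319, 0.0706]
ee_rot: [180.0, 0.0, -168.3]
contact_force: [-1.3, -1.1, 5.3]
grip_width: 0.062
grip_force: 65.8
```

move_arm --plan "0 0 -0.03 0 0 0 1;0 0 -0.03 0 0 0 1;0 0 -0.03 0 0 0 1;0 0 -0.03 0 0 0 1;0 0 -0.03 0 0 0 1;0 0 0 0 0 0 1;0 0 0 0 0 0 1"

```text
clock: 3.72
tcp_pos: [0.4813, 0.3319, 0.2215]
ee_rot: [179.9, 0.2, -168.3]
contact_force: [-0.3, -0.6, -4.0]
grip_width: 0.0622
grip_force: 67.8
```

Run:
```python
from plan import *
s=cap('scene','s1.png')
p=telemetry.get_state()['tcp_pos'];u,v=proj(s,p)[0].astype(int)
c=s['pixels'][max(0,v-60):v+60,u-70:u+70,::-1];cv2.imwrite('pics/s1z.png',cv2.resize(c,None,fx=5,fy=5))
# place: tool z=-rest z, tool y=-rest y? keep yaw continuity
RT=RR*R.from_euler('xyz',[180,0,180],degrees=True)
dz=.070 # TCP above phone back along tool
def tgt(x,h): return M(RO+RR.apply([x,0,h+dz]),RT)
a=rows(cur(),tgt(.016,.06),10)
a=rows(a,tgt(.016,.006),3)
print(a)
```

```text
10 x -0.0022 -0.025 0.0019 0.37 -2.96 1.37
3 x -0.0 -0.0 0.018 -0.0 0.0 0.0
[[-8.67101706e-01  4.06549640e-02  4.96469340e-01  5.55941957e-01]
 [ 3.52811575e-02  9.99173245e-01 -2.02006441e-02  8.43707504e-02]
 [-4.96880138e-01  1.68268177e-16 -8.67819180e-01  1.61904340e-01]
 [ 0.00000000e+00  0.00000000e+00  0.00000000e+00  1.00000000e+00]]
```

View pics/s1z.png

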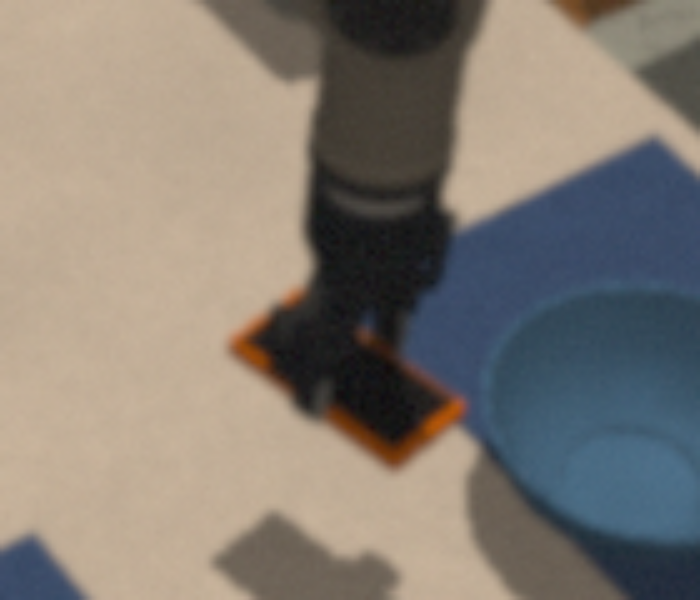

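The phone is held, screen up and roughly level. I'll carry it over the rest.

move_arm --plan "-0.0022 -0.025 0.0019 0.37 -2.96 1.37 1;-0.0022 -0.025 0.0019 0.37 -2.96 1.37 1;-0.0022 -0.025 0.0019 0.37 -2.96 1.37 1;-0.0022 -0.025 0.0019 0.37 -2.96 1.37 1;-0.0022 -0.025 0.0019 0.37 -2.96 1.37 1;-0.0022 -0.025 0.0019 0.37 -2.96 1.37 1;-0.0022 -0.025 0.0019 0.37 -2.96 1.37 1;-0.0022 -0.025 0.0019 0.37 -2.96 1.37 1;-0.0022 -0.025 0.0019 0.37 -2.96 1.37 1;-0.0022 -0.025 0.0019 0.37 -2.96 1.37 1"

```text
clock: 4.6
tcp_pos: [0.5275, 0.0883, 0.2074]
ee_rot: [-179.6, 29.0, 178.0]
contact_force: [0.9, -1.0, -2.0]
grip_width: 0.0625
grip_force: 67.8
```

move_arm --plan "0 0 0 0 0 0 1;0 0 0 0 0 0 1;0 0 0 0 0 0 1;0 0 0 0 0 0 1"

```text
clock: 4.93
tcp_pos: [0.5295, 0.092, 0.2092]
ee_rot: [-179.7, 29.1, 178.2]
contact_force: [-0.4, -0.5, -1.6]
grip_width: 0.0623
grip_force: 67.8
```

Run:
```python
from plan import *
RT=RR*R.from_euler('xyz',[180,0,180],degrees=True)
tgt=lambda x,h: M(RO+RR.apply([x,0,h+.070]),RT)
print(telemetry.get_state()['tcp_pos'])
rows(cur(),tgt(.016,.006),4)
s=cap('scene','s2.png')
cv2.imwrite('pics/s2z.png',cv2.resize(s['pixels'][110:270,250:450,::-1],None,fx=3.7,fy=3.7))
```

```text
[0.52946476 0.09200422 0.2091841 ]
4 x -0.0 -0.0016 0.0136 -0.01 -0.18 0.11
```

View pics/s2z.png

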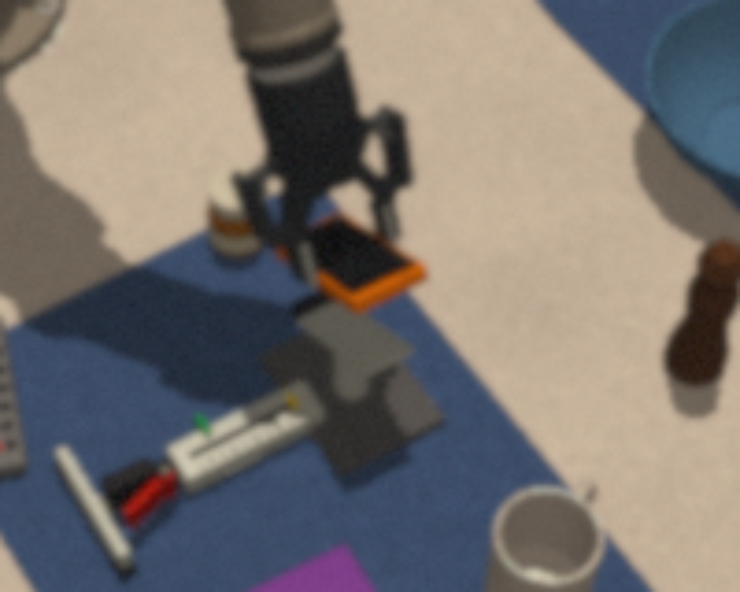

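The phone is tilted above the rest and clear of the jar. Its corners are at about (425,270), (355,305) and (340,215) in the crop. I'll check them against where they should be.

Run:
```python
from plan import *
s=cap('scene');C=cur()
for h in(.070,.056):
  for pit in (0,8,-8):
    Rm=C[:3,:3]@R.from_euler('y',pit,degrees=True).as_matrix()
    P=[C[:3,3]+Rm@[x,y,0]+C[:3,:3]@[0,0,h] for x in(.068,-.068) for y in(-.032,.032)]
    print(h,pit,((proj(s,P)-[250,110]+.5)*3.7).round().tolist())
```

```text
0.07 0 [[275.0, 258.0], [346.0, 225.0], [357.0, 318.0], [432.0, 281.0]]
0.07 8 [[273.0, 248.0], [343.0, 215.0], [359.0, 328.0], [434.0, 292.0]]
0.07 -8 [[279.0, 269.0], [349.0, 236.0], [353.0, 306.0], [429.0, 270.0]]
0.056 0 [[271.0, 243.0], [341.0, 210.0], [352.0, 301.0], [428.0, 265.0]]
0.056 8 [[268.0, 233.0], [339.0, 199.0], [355.0, 312.0], [430.0, 275.0]]
0.056 -8 [[274.0, 254.0], [345.0, 220.0], [349.0, 289.0], [424.0, 253.0]]
```

move_arm --plan "0 -0.0016 0.0136 0 -0.18 0.11 1;0 -0.0016 0.0136 0 -0.18 0.11 1;0 -0.0016 0.0136 0 -0.18 0.11 1;0 0 0 0 0 0 1;0 0 0 0 0 0 1;0 0 0 0 0 0 1"

```text
clock: 5.53
tcp_pos: [0.5476, 0.0856, 0.1774]
ee_rot: [-179.8, 29.6, 177.7]
contact_force: [0.4, 0.2, -1.5]
grip_width: 0.0621
grip_force: 67.8
```

move_arm --plan "0 -0.0006 0.008 0 -0.1 0 1;0 0 0.006 0 -0.1 0 1;0 0 0 0 0 0 1;0 0 0 0 0 0 1;0 0 0 0 0 0 1"

```text
clock: 5.95
tcp_pos: [0.5544, 0.0849, 0.1655]
ee_rot: [-179.8, 29.8, 177.8]
contact_force: [0.1, -0.5, -1.8]
grip_width: 0.0626
grip_force: 67.7
```

```bash
cat > rel.py <<'E'
from plan import *
C=cur();p=RR.inv().apply(C[:3,3]-RO);print('rest frame tcp',p.round(4),'rot err',(RR.inv()*R.from_matrix(C[:3,:3])).as_euler('xyz',degrees=True).round(2));print('F rest',RR.inv().apply(telemetry.get_state()['contact_force']).round(1))
E
python3 rel.py
```

```text
rest frame tcp [0.0164 0.0005 0.0799] rot err [-1.7987e+02  4.0000e-02 -1.7989e+02]
F rest [-0.8 -0.5 -1.6]
```

move_arm --plan "0 0 0.003 0 0 0 1;0 0 0.003 0 0 0 1;0 0 0.002 0 0 0 1;0 0 0 0 0 0 1;0 0 0 0 0 0 1;0 0 0 0 0 0 1"

```text
clock: 6.45
tcp_pos: [0.5584, 0.0844, 0.1582]
ee_rot: [-179.8, 29.8, 177.8]
contact_force: [0.2, 0.6, -2.2]
grip_width: 0.0618
grip_force: 67.8
```

```bash
python3 rel.py
```

```text
rest frame tcp [0.0163 0.0001 0.0716] rot err [-1.7985e+02  3.0000e-02 -1.7990e+02]
F rest [-1.   0.6 -2. ]
```

Now I'll slide down the slope towards the lip, about 1.5 mm above the plate.

move_arm --plan "0.002 0 0 0 0 0 1;0.002 0 0 0 0 0 1;0.002 0 0 0 0 0 1;0 0 0 0 0 0 1;0 0 0 0 0 0 1"

```text
clock: 6.87
tcp_pos: [0.553, 0.0845, 0.1549]
ee_rot: [-179.8, 29.8, 177.8]
contact_force: [-0.2, -0.1, -2.3]
grip_width: 0.0623
grip_force: 67.8
```

move_arm --plan "0.0015 0 0 0 0 0 1;0 0 0 0 0 0 1;0 0 0 0 0 0 1;0 0 0 0 0 0 1"

```text
clock: 7.2
tcp_pos: [0.5522, 0.0846, 0.1544]
ee_rot: [-179.8, 29.8, 177.8]
contact_force: [1.5, 0.2, -1.1]
grip_width: 0.0623
grip_force: 67.8
```

```bash
python3 rel.py
```

```text
rest frame tcp [0.0091 0.0001 0.0714] rot err [-1.7985e+02  4.0000e-02 -1.7991e+02]
F rest [ 0.8  0.3 -1.7]
```

move_arm --plan "0.001 0 0 0 0 0 1;0.001 0 0 0 0 0 1;0 0 0 0 0 0 1;0 0 0 0 0 0 1;0 0 0 0 0 0 1"

```text
clock: 7.62
tcp_pos: [0.5519, 0.0847, 0.1545]
ee_rot: [-179.8, 30.0, 177.8]
contact_force: [5.4, -2.1, 0.6]
grip_width: 0.0621
grip_force: 67.8
```

move_arm --plan "0 0 0.001 0 0 0 1;0 0 0.001 0 0 0 1;0 0 0 0 0 0 1;0 0 0 0 0 0 1;0 0 0 0 0 0 1"

```text
clock: 8.03
tcp_pos: [0.5521, 0.0846, 0.154]
ee_rot: [-179.9, 30.1, 177.7]
contact_force: [-10.8, -2.4, 26.6]
grip_width: 0.0623
grip_force: 71.2
```

```bash
python3 rel.py
```

```text
rest frame tcp [0.0088 0.0001 0.0711] rot err [-179.89    0.28 -179.94]
F rest [ 3.9 -2.9 28.4]
```

The phone is on both the plate and the lip. I'll ease off and release it.

move_arm --plan "0 0 -0.0018 0 0 0 1;0 0 0 0 0 0 1;0 0 0 0 0 0 1;0 0 0 0 0 0 -1;0 0 0 0 0 0 -1;0 0 0 0 0 0 -1;0 0 0 0 0 0 -1;0 0 0 0 0 0 -1;0 0 0 0 0 0 -1;0 0 0 0 0 0 -1"

```text
clock: 8.87
tcp_pos: [0.5502, 0.0847, 0.1529]
ee_rot: [-179.8, 29.8, 177.8]
contact_force: [0.1, -0.7, -0.1]
grip_width: 0.0854
grip_force: 0.0
```

move_arm --plan "0 0 -0.004 0 0 0 -1;0 0 -0.008 0 0 0 -1;0 0 -0.02 0 0 0 -1;0 0 -0.03 0 0 0 -1;0 0 -0.03 0 0 0 -1;0 0 -0.03 0 0 0 -1;0 0 0 0 0 0 -1;0 0 0 0 0 0 -1;0 0 0 0 0 0 -1"

```text
clock: 9.62
tcp_pos: [0.491, 0.087, 0.2571]
ee_rot: [-179.8, 29.9, 177.7]
contact_force: [-0.1, -0.1, -0.3]
grip_width: 0.0851
grip_force: 0.0
```

```bash
cat > ov.py <<'E'
from plan import *
import sys
s=cap('scene')
P=[RO+RR.apply([x,y,.014]) for x,y in((.076,.032),(.076,-.032),(-.06,-.032),(-.06,.032))]
k=5;o=np.array([290,140])
im=cv2.resize(s['pixels'][140:260,290:420,::-1],None,fx=k,fy=k,interpolation=cv2.INTER_CUBIC)
cv2.polylines(im,[np.int32((proj(s,P)-o+.5)*k)],True,(0,255,0),1)
cv2.imwrite('pics/'+sys.argv[1],im)
E
python3 ov.py o1.png
python3 - <<'E'
from plan import *
L=ST+SR.apply([.004,-.2-.008,0])
up=[*L[:2],.24]
C=cur();print(C[:3,3])
a=rows(C,M(up,down(SA+180)),9)
rows(a,M([*L[:2],.10],down(SA+180)),5)
E
```

```text
[0.49088303 0.08697165 0.25648242]
9 x -0.0095 -0.0231 0.0048 -0.02 3.31 0.0
5 x -0.0 -0.0 0.028 0.0 -0.0 0.0
```

View pics/o1.png

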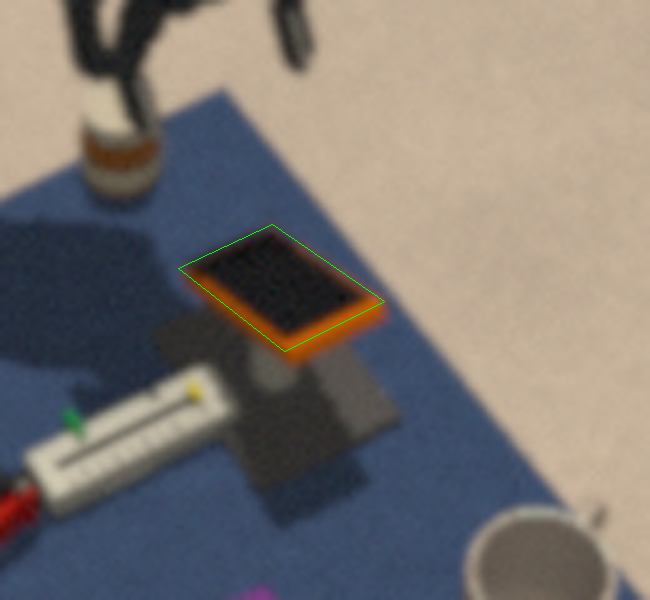

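The phone lies straight on the rest, matching the predicted outline (corners (180,268), (385,300)) to about a pixel. Next is the leg.

move_arm --plan "-0.0095 -0.0231 0.0048 0 3.31 0 -1;-0.0095 -0.0231 0.0048 0 3.31 0 -1;-0.0095 -0.0231 0.0048 0 3.31 0 -1;-0.0095 -0.0231 0.0048 0 3.31 0 -1;-0.0095 -0.0231 0.0048 0 3.31 0 -1;-0.0095 -0.0231 0.0048 0 3.31 0 -1;-0.0095 -0.0231 0.0048 0 3.31 0 -1;-0.0095 -0.0231 0.0048 0 3.31 0 -1;-0.0095 -0.0231 0.0048 0 3.31 0 -1"

```text
clock: 10.42
tcp_pos: [0.5696, -0.1113, 0.2426]
ee_rot: [-179.5, 1.9, 177.5]
contact_force: [0.6, 0.3, 0.8]
grip_width: 0.0853
grip_force: 0.0
```

move_arm --plan "0 0 0 0 0 0 -1;0 0 0 0 0 0 -1;0 0 0 0 0 0 -1;0 0 0 0 0 0 -1"

```text
clock: 10.75
tcp_pos: [0.5688, -0.1082, 0.2436]
ee_rot: [-179.5, 2.2, 177.6]
contact_force: [0.0, -0.6, 0.4]
grip_width: 0.0855
grip_force: 0.0
```

```bash
cat > iou.py <<'E'
from plan import *
s=cap('scene');hs=cv2.cvtColor(s['pixels'],cv2.COLOR_RGB2HSV).astype(int)
m=((hs[...,1]>150)&(hs[...,0]<20)&(hs[...,2]>70)).astype(np.uint8)
box=np.zeros_like(m);box[175:225,318:375]=1;m*=box
def hull(x0,y0=0,a=0,z0=0):
    r=R.from_euler('z',a,degrees=True)
    P=[RO+RR.apply(r.apply([x,y,z])+[x0,y0,z0]) for x in(-.068,.068) for y in(-.032,.032) for z in(0,.014)]
    i=np.zeros(m.shape,np.uint8);cv2.fillConvexPoly(i,cv2.convexHull(np.int32(proj(s,P)*16+8)),1,shift=4);return i
h=cv2.convexHull(np.argwhere(m)[:,::-1].astype(np.int32));M_=np.zeros_like(m);cv2.fillConvexPoly(M_,h,1)
from itertools import product
print(sorted([(-round((hull(x,y,a)&M_).sum()/(hull(x,y,a)|M_).sum(),3),x,y,a) for x,y,a in product(np.arange(0,.017,.002),(-.004,-.002,0,.002,.004),(-4,-2,0,2,4))])[:6])
L=ST+SR.apply([.004,-.208,0])
rows(cur(),M([*L[:2],.10],down(SA+180)),5)
E
python3 iou.py
```

```text
[(np.float64(-0.615), np.float64(0.002), 0.002, -4), (np.float64(-0.615), np.float64(0.004), 0.002, -4), (np.float64(-0.612), np.float64(0.0), 0, 0), (np.float64(-0.612), np.float64(0.002), 0, -4), (np.float64(-0.61), np.float64(0.0), 0.002, 2), (np.float64(-0.61), np.float64(0.008), 0, -2)]
5 x -0.0008 -0.0031 0.0288 -0.1 0.44 -0.02
```

move_arm --plan "-0.002 -0.008 0 0 1 0 -1;-0.002 -0.0075 0.025 0 1.2 0 -1;0 0 0.04 0 0 0 -1;0 0 0.04 0 0 0 -1;0 0 0.03 0 0 0 -1;0 0 0 0 0 0 -1;0 0 0 0 0 0 -1;0 0 0 0 0 0 -1"

```text
clock: 11.47
tcp_pos: [0.5744, -0.1265, 0.1116]
ee_rot: [-179.5, 0.2, 177.5]
contact_force: [0.2, 0.3, -0.0]
grip_width: 0.0854
grip_force: 0.0
```

```bash
cat > leg.py <<'E'
from plan import *
C=cur();p=SR.inv().apply(C[:3,3]-ST)+[0,.2,0];print('leg0 frame tcp',p.round(4),(SR.inv()*R.from_matrix(C[:3,:3])).as_euler('xyz',degrees=True).round(1),SR.inv().apply(telemetry.get_state()['contact_force']).round(1))
E
python3 leg.py
python3 - <<'E'
from h import *
s=cap('scene')
cv2.imwrite('pics/s3z.png',cv2.resize(s['pixels'][140:270,240:390,::-1],None,fx=4.6,fy=4.6,interpolation=cv2.INTER_CUBIC))
E
```

```text
leg0 frame tcp [ 0.0032 -0.01    0.1116] [-179.5    0.2  179.8] [ 0.2  0.4 -0. ]
```

View pics/s3z.png

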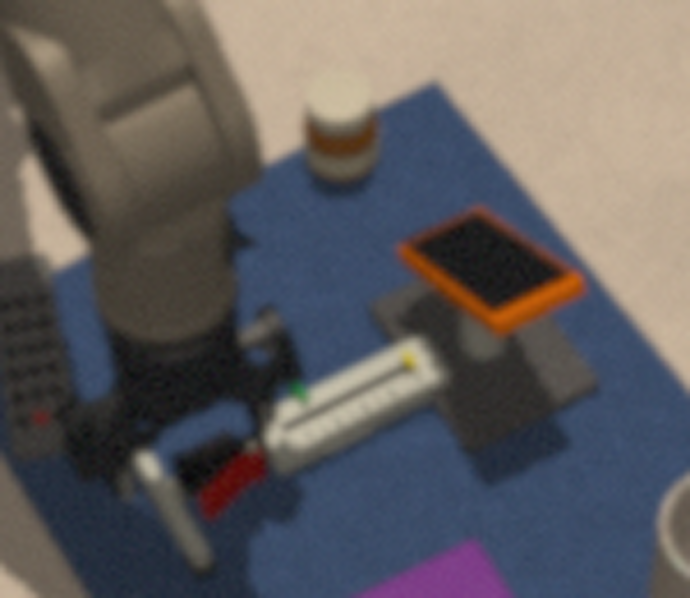

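The phone is on the rest as wanted. The gripper is turned 90° wrong: its fingers straddle the cross-bar along the leg and nothing has been touched. I'll raise and rotate it.

Run:
```python
from plan import *
print(telemetry.get_state()['qpos'].round(1))
L=ST+SR.apply([.004,-.206,0])
C=cur();U=C.copy();U[2,3]=.2
for y in(90,270): rows(U,M([*L[:2],.2],down(SA+y)),14)
```

```text
[ 12.   33.3  -7.7 108.9   7.7  38.   87. ]
14 x 0.0002 0.0003 -0.0 -0.02 0.04 6.41
14 x -0.0002 0.0002 -0.0 -0.04 -0.02 -6.44
```

move_arm --plan "0 0 -0.03 0 0 0 -1;0 0 -0.03 0 0 0 -1;0 0 -0.03 0 0 0 -1;0 0 0 0 0 0 -1;0 0 0 0 0 0 -1"

```text
clock: 11.93
tcp_pos: [0.5753, -0.1259, 0.2045]
ee_rot: [-179.4, 0.5, 177.5]
contact_force: [0.4, -0.3, -0.1]
grip_width: 0.0857
grip_force: 0.0
```

move_arm --plan "0 0 0 0 0 6.4 -1;0 0 0 0 0 6.4 -1;0 0 0 0 0 6.4 -1;0 0 0 0 0 6.4 -1;0 0 0 0 0 6.4 -1;0 0 0 0 0 6.4 -1;0 0 0 0 0 6.4 -1;0 0 0 0 0 6.4 -1;0 0 0 0 0 6.4 -1;0 0 0 0 0 6.4 -1"

```text
clock: 12.77
tcp_pos: [0.573, -0.1255, 0.2002]
ee_rot: [-179.8, 0.5, 113.2]
contact_force: [0.6, 0.1, -0.4]
grip_width: 0.0851
grip_force: 0.0
```

move_arm --plan "0 0 0 0 0 6.4 -1;0 0 0 0 0 6.4 -1;0 0 0 0 0 6.4 -1;0 0 0 0 0 6.4 -1;0 0 0 0 0 0 -1;0 0 0 0 0 0 -1;0 0 0 0 0 0 -1"

```text
clock: 13.35
tcp_pos: [0.5732, -0.1255, 0.2]
ee_rot: [179.9, 0.5, 88.1]
contact_force: [-0.3, 0.0, -0.4]
grip_width: 0.0855
grip_force: 0.0
```

```bash
python3 leg.py;python3 - <<'E'
from plan import *
L=ST+SR.apply([.006,-.206,0])
rows(cur(),M([*L[:2],.1],down(SA+90)),4)
E
```

```text
leg0 frame tcp [ 0.0019 -0.009   0.2   ] [179.9   0.5  90.4] [-0.3  0.  -0.4]
4 x 0.0009 0.001 0.025 0.01 0.13 0.1
```

move_arm --plan "0.001 0.001 0.025 0 0.13 0.1 -1;0.001 0.001 0.025 0 0.13 0.1 -1;0.001 0.001 0.025 0 0.13 0.1 -1;0.001 0.001 0.025 0 0.13 0.1 -1;0 0 0 0 0 0 -1;0 0 0 0 0 0 -1;0 0 0 0 0 0 -1"

```text
clock: 13.93
tcp_pos: [0.578, -0.1227, 0.101]
ee_rot: [179.9, -0.0, 87.5]
contact_force: [-1.1, -0.4, 0.2]
grip_width: 0.0854
grip_force: 0.0
```

```bash
python3 leg.py
python3 - <<'E'
from h import *
a=cap('scene')['pixels'][175:275,225:345,::-1];b=cap('top')['pixels'][165:235,300:395,::-1]
f=lambda i:cv2.resize(i,(390,400),interpolation=cv2.INTER_CUBIC)
cv2.imwrite('pics/s4z.png',np.hstack([f(a),f(b)]))
E
```

```text
leg0 frame tcp [ 0.0066 -0.006   0.101 ] [179.9  -0.   89.8] [-1.  -0.4  0.2]
```

View pics/s4z.png

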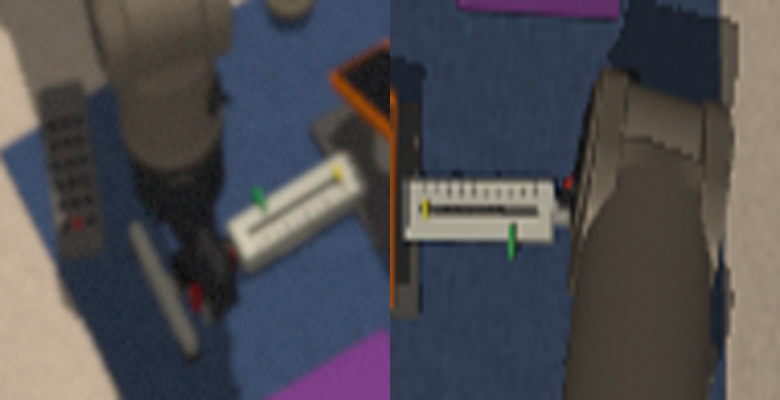

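The fingers straddle the block and lever just inside the bar. I'll lower them and push the leg outward.

move_arm --plan "0 -0.001 0.008 0 0 0 -1;0 0 0.01 0 0 0 -1;0 0 0 0 0 0 -1;0 0 0 0 0 0 -1;-0.004 0 0 0 0 0 -1;-0.004 0 0 0 0 0 -1;-0.004 0 0 0 0 0 -1;0 0 0 0 0 0 -1;0 0 0 0 0 0 -1"

```text
clock: 14.78
tcp_pos: [0.576, -0.1341, 0.0819]
ee_rot: [179.9, -0.0, 87.5]
contact_force: [-0.7, 3.5, 1.5]
grip_width: 0.0853
grip_force: 1.2
```

```bash
python3 leg.py
```

```text
leg0 frame tcp [ 0.0051 -0.0175  0.0819] [179.9  -0.   89.8] [-0.8  3.5  1.5]
```

move_arm --plan "-0.007 0 0 0 0 0 -1;-0.007 0 0 0 0 0 -1;-0.007 0 0 0 0 0 -1;-0.007 0 0 0 0 0 -1;-0.007 0 0 0 0 0 -1;-0.007 0 0 0 0 0 -1;-0.007 0 0 0 0 0 -1;-0.007 0 0 0 0 0 -1;-0.007 0 0 0 0 0 -1;0 0 0 0 0 0 -1"

```text
clock: 15.62
tcp_pos: [0.5737, -0.1977, 0.0819]
ee_rot: [179.9, -0.0, 87.5]
contact_force: [3.5, 4.3, 0.0]
grip_width: 0.0852
grip_force: 2.1
```

move_arm --plan "0 0 0 0 0 0 -1;0 0 0 0 0 0 -1;0 0 0 0 0 0 -1"

```text
clock: 15.87
tcp_pos: [0.5737, -0.1964, 0.0819]
ee_rot: [179.9, -0.0, 87.5]
contact_force: [2.7, 4.3, 0.1]
grip_width: 0.0853
grip_force: 2.2
```

```bash
cat > meas.py <<'E'
from plan import *
def cent(d,lo,hi,box,smin):
    u0,v0,u1,v1=box;hs=cv2.cvtColor(d['pixels'],cv2.COLOR_RGB2HSV)[v0:v1,u0:u1].astype(float)
    w=((hs[...,0]>lo)&(hs[...,0]<hi)&(hs[...,1]>smin)&(hs[...,2]>60))*(hs[...,1]-smin*.6)
    y,x=np.mgrid[v0:v1,u0:u1];return ((w*x).sum()/w.sum(),(w*y).sum()/w.sum(),int((w>0).sum()))
for n,box in(('top',(300,190,345,215)),('scene',(285,205,340,245))):
    ps=[];ms=[]
    for i in range(4):
        d=cap(n)
        p=cent(d,20,34,box,110);m=cent(d,45,85,box,90)
        f=lambda q,z:(SR.inv().apply(at(d,q[0],q[1],z)-ST)+[0,.2,0])[:2]*1e3
        ps.append(f(p,.035));ms.append(f(m,.034))
    a,b=np.mean(ps,0),np.mean(ms,0);print(n,'pointer',a.round(1),p[2],'mark',b.round(1),m[2],'pointer-mark y',(a-b)[1].round(2),np.std(ps,0).round(1),np.std(ms,0).round(1))
E
python3 meas.py; python3 leg.py
python3 - <<'E'
from h import *
a=cap('scene')['pixels'][200:250,275:345,::-1];b=cap('top')['pixels'][180:220,295:351,::-1]
f=lambda i:cv2.resize(i,(395,282),interpolation=cv2.INTER_CUBIC)
cv2.imwrite('pics/s5z.png',np.hstack([f(a),f(b)]))
E
```

```text
top pointer [-0.9 81.6] 5 mark [-20.7  73.9] 6 pointer-mark y 7.73 [0. 0.] [0.3 0.2]
scene pointer [ 1.8 81.8] 6 mark [-19.8  73.6] 10 pointer-mark y 8.21 [0. 0.] [0. 0.]
leg0 frame tcp [ 0.0053 -0.0798  0.0819] [179.9  -0.   89.9] [2.9 4.4 0.6]
```

View pics/s5z.png

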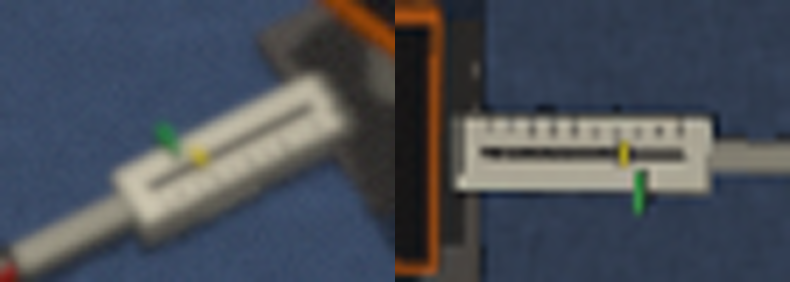

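The pointer (top crop (624,152)) is about 8 mm short of the mark (640,192), and both cameras agree on that.

move_arm --plan "-0.004 0 0 0 0 0 -1;-0.004 0 0 0 0 0 -1;0 0 0 0 0 0 -1;0 0 0 0 0 0 -1;0 0 0 0 0 0 -1;0 0 0 0 0 0 -1"

```text
clock: 16.87
tcp_pos: [0.5734, -0.2043, 0.0819]
ee_rot: [179.9, -0.0, 87.5]
contact_force: [2.4, 4.3, -0.1]
grip_width: 0.0859
grip_force: 2.3
```

```bash
python3 meas.py; python3 leg.py
```

```text
top pointer [-0.9 73.2] 7 mark [-20.7  73.9] 7 pointer-mark y -0.65 [0. 0.] [0.3 0.1]
scene pointer [ 1.  73.8] 9 mark [-19.8  73.4] 11 pointer-mark y 0.38 [0.2 0.1] [0.2 0.2]
leg0 frame tcp [ 0.0053 -0.0877  0.0819] [179.9  -0.   89.9] [2.9 5.  1.1]
```

move_arm --plan "0 -0.0008 0 0 0 0 -0.5;0 0 0 0 0 0 0;0 0 0 0 0 0 1;0 0 0 0 0 0 1;0 0 0 0 0 0 1;0 0 0 0 0 0 1;0 0 0 0 0 0 1;0 0 0 0 0 0 1;0 0 0 0 0 0 1;0 0 0 0 0 0 1"

```text
clock: 18.1
tcp_pos: [0.5724, -0.2047, 0.0833]
ee_rot: [179.9, -0.0, 87.5]
contact_force: [-1.9, 5.9, 13.4]
grip_width: 0.0228
grip_force: 62.1
```

move_arm --plan "0 0 0 0 0 0 1;0 0 0 0 0 0 1;0 0 0 0 0 0 1;0 0 0 0 0 0 1;0 0 0 0 0 0 1;0 0 0 0 0 0 1"

```text
clock: 18.6
tcp_pos: [0.5724, -0.2047, 0.0833]
ee_rot: [179.9, -0.0, 87.5]
contact_force: [-3.2, 5.4, 13.7]
grip_width: 0.0227
grip_force: 62.1
```

```bash
python3 meas.py; python3 leg.py
```

```text
top pointer [-1.3 72.9] 8 mark [-20.8  73.9] 7 pointer-mark y -1.01 [0. 0.] [0.3 0.2]
scene pointer [ 2.2 73.5] 7 mark [-19.8  73.6] 10 pointer-mark y -0.14 [0.4 0.1] [0.1 0.1]
leg0 frame tcp [ 0.0043 -0.0882  0.0833] [179.9  -0.   89.8] [-2.5  5.2 13.7]
```

move_arm --plan "0.0005 0 -0.0008 0 0 0 1;0 0 0 0 0 0 1;0 0 0 0 0 0 1;0 0 0 0 0 0 1"

```text
clock: 19.33
tcp_pos: [0.5724, -0.204, 0.0834]
ee_rot: [179.9, -0.0, 87.5]
contact_force: [-0.4, 4.8, 8.1]
grip_width: 0.0229
grip_force: 63.2
```

```bash
python3 meas.py; python3 leg.py
python3 - <<'E'
from plan import *
d=cap('top');hs=cv2.cvtColor(d['pixels'],cv2.COLOR_RGB2HSV)[170:235,275:312].astype(int)
m=((hs[...,1]>140)&(hs[...,0]<20)&(hs[...,2]>60));p=np.argwhere(m)[:,::-1].astype(np.float32)+[275,170]
print('seen',cv2.boxPoints(cv2.minAreaRect(p.astype(np.float32))).round(1).tolist())
print('pred',proj(d,[RO+RR.apply([x,y,.014]) for x in(-.06,.076) for y in(-.032,.032)]).round(1).tolist())
E
```

```text
top pointer [-0.9 73.5] 7 mark [-20.5  74. ] 6 pointer-mark y -0.54 [0. 0.] [0.  0.1]
scene pointer [ 0.2 74.3] 7 mark [-19.7  73.6] 11 pointer-mark y 0.68 [0. 0.] [0.2 0.1]
leg0 frame tcp [ 0.0043 -0.0875  0.0833] [179.9  -0.   89.8] [-0.9  5.5  8.1]
seen [[281.0, 180.0], [301.0, 180.0], [301.0, 218.0], [281.0, 218.0]]
pred [[300.6, 218.1], [281.1, 217.7], [301.0, 180.7], [280.8, 180.3]]
```

The phone outline matches the prediction for lying against the lip. The pointer is level with the mark, and the lever is squeezed shut. I'm handing in.

```bash
python3 -c "
from bench import order
print(order.hand_in())"
```

```text
the job is handed in; nothing more can be done
None
```

The job is handed in, though no verdict came back. The phone lies screen up against the lip, the pointer measures within about 1 mm of the green mark, and the gripper is still holding the leg there with the lever squeezed closed, judged from the grip width rather than seen.

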